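Stack a sample carrier on the orbital shaker

TASK

Pick up the orange sample carrier with its two jars by its white handle and stack it on the blue tray of the orbital shaker, feeling gently for the corner sockets, as the shaker's table may have stopped anywhere on its small throw. Once all four lugs have dropped in, press the carrier down until its catches click and it sits fully home and level, and let go. Keep the jars upright in their wells, never force or drop the carrier, and leave the other things on the bench alone.

Things in the scene. Friction and masses are not known exactly. Their poses are not given: they have to be found in the camera images.
- carrier: Orange stacking carrier, 144 mm (its x) by 194 mm (its y), 109 mm tall with its handle, about 350 g empty. Origin: centre of the underside, level with the lug tips; z up. Starts standing on the bench on its lugs. Two square wells at x = 0, y = +-62 mm (44 mm inside, floor 25.5 mm up, rim 40.5 mm up) hold a jar each. It may be stacked either way round (half a turn about z).
- handle (a point): Middle of the carrier's handle bar, at (0, 0, 95 mm) of the carrier. The bar runs along the carrier's y: 70 mm long, 12 mm thick (along x), from z = 81 to 109 mm, on two posts at y = +-29 mm. Pinch it across x from above, near its middle; the jars stand beyond its ends, from 41 mm along y, and reach up to z = 84 mm.
- lug (a point): Tip of one of the carrier's four square white lugs, at (52, 77, 0 mm) of the carrier; the others at x = +-52, y = +-77 mm. 14 mm wide, with 1 mm stepped tips, they reach up to the deck's underside at z = 18 mm. At x = +-55 mm, y = 0 a short white tongue with a round ridge hangs down to z = 5 mm, to snap past the spring catches.
- shaker: White orbital shaker, 250 by 250 mm, fixed to the bench. Origin: centre of its underside on the bench; x, y along its sides, z up. On top an aluminium table carries a blue tray (144 mm along x, 194 mm along y), which never turns against the shaker but has stopped off its centre: at least 3 mm away and at most 6 mm along either axis. This offset is not measured.
- mouth (a point): Point fixed to the shaker's body at (0, 0, 143 mm), level with the blue tray's rim; it does not follow the tray's offset. Socket centres: x = +-52, y = +-77 mm from the blue tray's centre, in 40 mm square corner blocks; each 17 mm wide, 22 mm deep. The table stays where it is left; a sideways push over 10 N slides it, to 8 mm at most. Lug tips beside the sockets rest at this height.
- home (a point): Point fixed to the shaker's body at (0, 0, 125 mm): the height of the carrier's origin when fully home. On the way the lugs drop in freely for about 9 mm, then the tongues meet two spring catches at the middle of the blue tray's x sides; 4 to 12 N beyond the loaded carrier's weight snaps them past. More than 60 N in all between carrier and shaker is rough.
- jar_a: Amber jar with red cap, 38 mm across, 58 mm tall, some 80 to 150 g, loose in one of the carrier's wells. Origin: centre of its underside.
- jar_b: Amber jar with white cap, same size, 80 to 150 g, loose in the other well. Origin: centre of its underside.
- beaker_mid: White beaker, 48 mm across, 55 mm tall, standing between carrier and shaker; leave it alone. Origin: centre of its underside.
- beaker_l: White beaker, 56 mm across, 65 mm tall, far side, left; leave it alone. Origin: centre of its underside.
- beaker_r: White beaker, 60 mm across, 70 mm tall, far side; leave it alone. Origin: centre of its underside.
- wash_bottle: White bottle with red cap, 66 mm across, 150 mm tall, far side; leave it alone. Origin: centre of its underside.
- reagent: Clear glass bottle with white cap, 60 mm across, 110 mm tall, far right; leave it alone. Origin: centre of its underside.
- brush: Brush lying near the robot; leave it alone. Origin: centre of its underside.
Things that resemble listed ones, but are neither listed nor needed, are in the scene too. Leave any black or yellow look-alike of the jar_b alone.

How it is judged:
On the way, in this order (a step that is already met when the one before it is completed fails the run):
1. the carrier is held by the fingers, clear of the bench (height (world z) of carrier above 0.04 m and contact force between the fingers and carrier above 2 N), for 0.2 s.
2. the carrier, still held by the fingers, touches the blue tray with its lugs at or in the sockets' mouths (horizontal distance between carrier and shaker below 0.03 m and z of carrier in the frame of shaker below 0.146 m and contact force between carrier and shaker above 1 N and contact force between the fingers and carrier above 2 N), for 0.05 s.
At the end, for the whole second after the job is handed in: Carrier released, at rest, all lugs in the sockets: origin 122 to 127 mm above the shaker's and within 15 mm of its centre, sides parallel within 0.05 rad (either way round), level within 0.025 rad; both jars upright within 0.1 rad on their wells' floors (z of carrier in the frame of shaker between 0.122 and 0.127 m and horizontal distance between carrier and shaker below 0.015 m and angle between the x axis of carrier and the x axis of shaker, either way round below 0.05 rad and angle between carrier's own z axis and vertical below 0.025 rad and linear speed of carrier below 0.01 m/s and contact force between the fingers and carrier below 0.2 N and angle between each of jar_a, jar_b's own z axis and vertical below 0.1 rad and z of each of jar_a, jar_b in the frame of carrier below 0.03 m and horizontal distance between each of jar_a, jar_b and carrier below 0.07 m); the robot touches nothing.
It fails at once if more than 60 N between the carrier and the shaker or its tray (contact force between carrier and shaker above 60 N).
It fails at once if the carrier tipped by more than 0.3 rad (angle between carrier's own z axis and vertical above 0.3 rad).
It fails at once if a jar tipped by more than 0.4 rad (angle between any of jar_a, jar_b's own z axis and vertical above 0.4 rad).
It fails at once if another thing on the bench moved by more than 30 mm (distance of any of beaker_mid, beaker_l, beaker_r, wash_bottle, reagent, brush from where it was at the start of the episode above 0.03 m).
It also fails if it takes over 72 s, if anything falls off the work surface, if the arm or the gripper's body presses on something with over 40 N, if the wrist force passes 120 N, or if a joint passes its speed limit or range.

ROBOT

A 6-joint arm with a two-finger parallel gripper is mounted at the origin on the work surface. World frame = base frame: x ahead of the robot, y to its left, z up, the work surface at z = 0. Lengths are in m, angles in rad, forces in N, time in s.
With the tool pointing down it reaches from about 0.325 to 0.75 m from the base axis. Payload 7.6 kg.
Tool frame: the origin (TCP) lies where the fingers leave the gripper's body, on its centre line; the fingertips stand 73 mm ahead of it and the grasp point (between the pads) lies 54 mm ahead of it; z points along the fingers, y is the line along which they close (so a half turn about z gives the same grasp; the last joint's range is limited). The gripper opens to 85 mm and grips with 20 to 120 N. Pads are 22 mm wide; open, the fingers measure 114 mm over their backs; the gripper's body (76 mm by 85 mm) begins 54 mm behind the grasp point. The pads swing forward as they close: fully open they stand 13 mm farther back than shut.
Start: joints at [-1.171, 0.052, 1.401, -0, 1.689, -0.07], TCP at [0.238, -0.468, 0.304] pointing down, gripper open.
Joint ranges: [-2.9, 2.9], [-0.91, 2.17], [0.12, 2.37], [-1.06, 4.2], [0.26, 2.73], [-2.93, 2.93]. Speed limits (rad/s): [2.57, 2.57, 3.01, 3.14, 3.14, 3.14].

INTERFACE

Orientations are given as a rotation vector (axis times angle).
In Python, from workcell import robot gives the robot as it stands.
- The arm moves only by the tool jog_arm, never from a script. Its argument "plan" is a list of rows, each a list of 7 numbers: the opening, from 0 (shut) to 1 (fully open), then the shift along the tool's x, y, z in m, then the turn, a rotation vector about the tool's x, y, z in rad. In form: [[claw, tx, ty, tz, rx, ry, rz], ...]. A call has 1 to 10 rows; each row shifts and turns the commanded pose from where the row before left it, along the tool's axes as they then stand; what a row does not reach is not made up. A row lasts 1/10 s, in which the tool goes at most 50 mm and 8.59 degrees, less where a joint would pass 70% of its speed; a pose out of reach is approached as far as the arm can. A call is refused whole if a number of a shift passes 0.05 or a number of a turn 0.15, either way. A call with a gripper value outside its range is refused whole. The fingers move at their own pace and stop on an object; "grip_force" is the grip in N (left out, the last holds). Time passes only in rows, so rows that do not move let the fingers close. It gives the time, the measured TCP pose, the force, the opening and the grip force at its end, in the units of the state.
- robot.state(): the state, without advancing time (a new reading comes with each control period).
- robot.read_camera(name): name is "scene" or "top" or "wrist"; returns (picture, depth): 400x640x3 uint8, blue, green, red; 400x640 float32, m along the optical axis (not along the pixel's ray), 0 where there is no reading.
- robot.camera_model(name): a dict with "fovy" (degrees; the focal length in pixels is half the picture's height over the tangent of half this angle, whatever the lens; pixels are square), "cx", "cy" (the principal point, pixels), "R" (3x3) and "t" (3): a world point X has camera coordinates R X + t; the wrist camera has in their place "T_tool_cam" (4x4, takes a point from camera to tool coordinates, whose origin is the TCP and whose axes are the flange's). Camera axes: x right, y down, z forward; pixel columns grow to the right and rows downward; lengths in m; the calibration is good to about 2 mm. A picture is of the moment at which its call begins: read the wrist's pose just before it. camera_model takes no time and is no camera call.
- robot.sign_off(): hands the job in; it is judged then, once.
Trained networks look in the newest picture that a camera, given by its name, has taken for a name from the list of things; names that differ only in an ending like _2 or _b are one class to them, and where a whole thing is asked for, a point or a joint stands for the part that bears it (a point fixed in the world has none). Each returns a list of dicts, best first, with "p" (0 to 1); they miss things now and then, are a little off and sometimes report something else, mostly with a low value. They report only what shows in the picture. A call takes as long as a camera call. They do not tell look-alikes from the thing itself.
- robot.spot_in(camera, thing): "extent" ([left, top, right, bottom] in pixels, round what is visible of it).
- robot.trace(camera, thing): "mask" (400x640 bool, what is visible of it) and "extent" ([left, top, right, bottom] in pixels, round what is visible of it).
The state is a dict: "t": time; "joints": joint angles; "qd": joint speeds; "tau": joint torques, N m; "ee_pos": TCP position; "ee_rot": TCP orientation; "contact_force": force on the tool from outside, world axes, zero at the start; "torque": the same for the moment, N m; "finger_gap": opening from 0.0 (shut) to 1.0 (fully open); "grip_force": force on a finger pad.
Only numpy, scipy, OpenCV 4.12 (cv2) and the standard library are available. Lean on these libraries where they do the work, as an engineer would, in place of code of your own. Each camera call takes 0.05 s, during which the arm holds its last target. There are 200 camera calls.

## Working session

There is one attempt and no reset: what is moved stays moved. The work goes in short steps, Python scripts to look and compute and a tool call to move; the robot and the scene stay as the last step left them, time stands still between calls to the robot, and variables do not carry over. Pictures are saved under pics/ and viewed, at most 10 in all, crops included, and the job is handed in when it is done.

Besides the shell and the picture viewer there is one more tool, called after "Call:" as name(argument=value, ...), one argument or row to a line, values as JSON. jog_arm: Moves the arm, as the interface text tells. Its arguments: {"type":"object","properties":{"plan":{"type":"array"},"grip_force":{"type":"number"}},"required":["plan"]}

```bash
mkdir -p pics; cat > h.py <<'E'
import numpy as np, cv2
from scipy.spatial.transform import Rotation as Ro
from workcell import robot
def cam(n):
    m=robot.camera_model(n); f=200/np.tan(np.radians(m["fovy"])/2)
    if "R" in m: R=np.array(m["R"]);t=np.array(m["t"])
    else:
        s=robot.state(); T=np.eye(4);T[:3,:3]=Ro.from_rotvec(s["ee_rot"]).as_matrix();T[:3,3]=s["ee_pos"]
        W=np.linalg.inv(T@np.array(m["T_tool_cam"])); R=W[:3,:3];t=W[:3,3]
    return f,m["cx"],m["cy"],R,t
def cloud(n,D,c=None):
    f,cx,cy,R,t=c or cam(n)
    v,u=np.mgrid[:400,:640]
    P=np.stack([(u-cx)/f*D,(v-cy)/f*D,D],-1)
    return (P-t)@R   # R^T(P-t)
E
python3 - <<'E'
from h import *
print(robot.state())
for n in ("top","scene"):
    im,D=robot.read_camera(n); cv2.imwrite(f"pics/{n}0.png",im); np.save(f"{n}0.npy",D)
    print(n,{k:np.round(v,3).tolist() for k,v in robot.camera_model(n).items() if not isinstance(v,str)})
    for th in ("carrier","handle","shaker","jar_a","beaker_mid"):
        W=cloud(n,D)
        for d in robot.trace(n,th)[:3]:
            m=d["mask"]&(D>0)
            print(th,round(d["p"],2),np.round(d["extent"]),np.round(np.median(W[m],0),3) if m.any() else "")
E
```

```text
{'t': 0.0, 'joints': array([-1.17131692e+00,  5.28292974e-02,  1.40173319e+00, -1.03146560e-06,
        1.68857050e+00, -7.02932281e-02]), 'qd': array([-9.19764266e-04,  1.34971899e-03,  2.04601470e-03,  4.22135609e-04,
       -7.37528732e-04,  5.62619975e-05]), 'tau': array([-1.17275071e-03, -3.81669259e+01, -3.60186410e+01, -1.11787065e-04,
        6.28041467e-03,  2.48329246e-05]), 'ee_pos': array([ 0.2376108 , -0.46794611,  0.30307196]), 'ee_rot': array([-3.05384944e+00, -7.30796691e-01,  3.97840061e-04]), 'contact_force': array([ 0.27381395, -0.66082812, -0.72142567]), 'torque': array([-0.02208781, -0.0304202 , -0.00951741]), 'grip_force': 0.0, 'finger_gap': 1.0029657340813682}
top {'fovy': 57.911, 'cx': 319.986, 'cy': 199.454, 'R': [[-0.021, -1.0, 0.012], [-0.999, 0.02, -0.048], [0.047, -0.013, -0.999]], 't': [0.016, 0.6, 0.936]}
carrier 0.83 [187. 209. 266. 272.] [0.506 0.243 0.024]
carrier 0.34 [240. 232. 259. 250.] [0.5   0.176 0.083]
handle 0.6 [186. 211. 270. 269.] [0.505 0.243 0.024]
shaker 0.58 [350. 170. 459. 274.] [ 0.545 -0.197  0.101]
jar_a 0.81 [241. 233. 261. 249.] [0.498 0.176 0.083]
jar_a 0.69 [286. 219. 304. 235.] [0.529 0.068 0.058]
jar_a 0.61 [190. 227. 208. 245.] [0.511 0.301 0.083]
beaker_mid 0.7 [308. 184. 326. 208.] [0.61  0.009 0.023]
scene {'fovy': 50.355, 'cx': 323.474, 'cy': 198.751, 'R': [[0.709, 0.705, 0.018], [0.601, -0.59, -0.54], [-0.37, 0.393, -0.842]], 't': [-0.419, -0.293, 1.208]}
carrier 0.6 [321. 107. 411. 181.] [0.519 0.233 0.026]
handle 0.59 [320. 110. 415. 180.] [0.518 0.233 0.026]
shaker 0.79 [149. 189. 323. 353.] [ 0.587 -0.225  0.101]
jar_a 0.77 [343. 132. 358. 158.] [0.507 0.171 0.075]
jar_a 0.75 [380. 110. 393. 132.] [0.518 0.296 0.073]
jar_a 0.67 [301. 149. 317. 173.] [0.455 0.08  0.047]
beaker_mid 0.64 [319. 209. 340. 239.] [0.608 0.009 0.037]
```

```bash
python3 - <<'E'
import cv2
im=cv2.imread("pics/top0.png"); cv2.imwrite("pics/topc.png",cv2.resize(im[140:300,160:480],(800,400),interpolation=2))
E
```

```text
(no output)
```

View pics/topc.png

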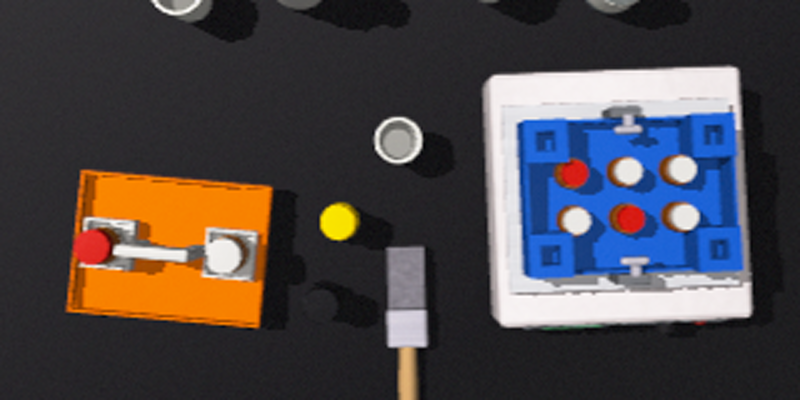

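View pics/scene0.png

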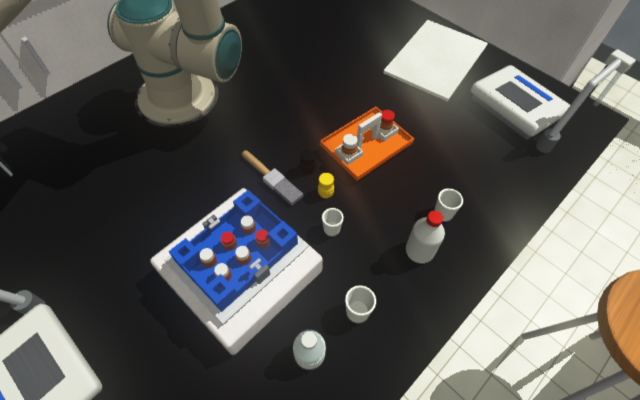

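The top view shows the carrier at crop pixels (170,250), with the red-capped jar on its left and the white-capped one on its right. The shaker is at (620,200), with its blue tray and the six jars inside it. The yellow and black look-alikes stand at (340,220) and (320,305). The scene view agrees. Next I fit the poses from depth.

```bash
cat >> h.py <<'E'
def rect(P):
    r=cv2.minAreaRect((P[:,:2]*1000).astype(np.float32)); b=cv2.boxPoints(r)
    e=b[1]-b[0]; e2=b[2]-b[1]
    if np.linalg.norm(e2)>np.linalg.norm(e): e=e2
    a=np.arctan2(e[1],e[0]); a=(a+np.pi/2)%np.pi-np.pi/2
    return np.round(r[0],1),np.round(r[1],1),"long axis ang from y:",round(((a-np.pi/2)+np.pi/2)%np.pi-np.pi/2,4)
def analyse(im,D,W):
    hsv=cv2.cvtColor(im,cv2.COLOR_BGR2HSV); H,S,V=[hsv[...,i].astype(int) for i in range(3)]
    ok=D>0; z=W[...,2]
    def rep(nm,m):
        m=cv2.morphologyEx(m.astype(np.uint8),cv2.MORPH_OPEN,np.ones((2,2)))
        n,l,st,_=cv2.connectedComponentsWithStats(m,connectivity=8)
        if n<2: return
        k=1+np.argmax(st[1:,4]); P=W[l==k]; print(nm,len(P),rect(P),"z pct",np.round(np.percentile(P[:,2],[5,50,95]),4)); return P
    blue=ok&(abs(H-110)<14)&(S>130)
    rep("bluetop",blue&(z>.132)&(z<.155)) ; rep("blueall",blue&(z>.09))
    rep("orange",ok&(H>5)&(H<20)&(S>170)&(z>.01)&(z<.06))
    rep("handle",ok&(S<70)&(V>90)&(z>.088)&(z<.125)&(W[...,1]>.05))
    rep("body",ok&(S<60)&(V>120)&(z>.07)&(z<.13)&(W[...,1]<0)&(W[...,0]<.75))
E
python3 - <<'E'
from h import *
for n in("top","scene"):
    D=np.load(n+"0.npy");im=cv2.imread(f"pics/{n}0.png");print(n);analyse(im,D,cloud(n,D))
print({k:np.round(v,4).tolist() for k,v in robot.camera_model("wrist").items()})
s=robot.state();print(Ro.from_rotvec(s["ee_rot"]).as_matrix().round(3))
E
```

```text
top
bluetop 645 (array([ 543.5, -155.9]), array([149.4, 343.2]), 'long axis ang from y:', np.float32(0.019)) z pct [0.0803 0.1426 0.1452]
blueall 4356 (array([ 543.5, -155.9]), array([149.4, 343.2]), 'long axis ang from y:', np.float32(0.019)) z pct [0.0997 0.104  0.1443]
orange 3250 (array([493.2, 186.7]), array([329.6, 153.4]), 'long axis ang from y:', np.float32(-0.0856)) z pct [0.0198 0.0237 0.0359]
handle 394 (array([784.8, 102.4]), array([55.6, 73.7]), 'long axis ang from y:', np.float32(0.6075)) z pct [0.0806 0.1029 0.1182]
body 4391 (array([ 541. , -175.2]), array([263.9, 381.8]), 'long axis ang from y:', np.float32(0.0162)) z pct [0.0762 0.0809 0.1012]
scene
bluetop 854 (array([ 690.3, -181.9]), array([114.8, 560.5]), 'long axis ang from y:', np.float32(1.1321)) z pct [0.1297 0.1427 0.1456]
blueall 5829 (array([ 679.7, -198.8]), array([250.9, 512.1]), 'long axis ang from y:', np.float32(1.4556)) z pct [0.101  0.1106 0.1447]
orange 2269 (array([638.6, -26.8]), array([222.9, 831.5]), 'long axis ang from y:', np.float32(0.4494)) z pct [0.0193 0.0249 0.0374]
handle 574 (array([831.5, -82.9]), array([ 62.4, 564.5]), 'long axis ang from y:', np.float32(0.2057)) z pct [0.086  0.105  0.1212]
body 6211 (array([ 675.9, -203.2]), array([282.8, 497.2]), 'long axis ang from y:', np.float32(1.5374)) z pct [0.0735 0.0811 0.1003]
{'fovy': 68.1488, 'cx': 316.9286, 'cy': 199.4247, 'T_tool_cam': [[-0.0004, -0.9617, -0.274, 0.0685], [1.0, -0.0004, 0.0001, -0.0001], [-0.0002, -0.274, 0.9617, -0.0708], [0.0, 0.0, 0.0, 1.0]]}
[[ 0.892  0.453  0.   ]
 [ 0.453 -0.892 -0.   ]
 [ 0.     0.    -1.   ]]
```

Call:
jog_arm(
  plan=[
    [1,0,0,-0.005,0,0,-0.11],
    [1,0,0,-0.005,0,0,-0.11],
    [1,0,0,-0.005,0,0,-0.11],
    [1,0,0,-0.005,0,0,-0.11],
    [1,0,0,-0.005,0,0,-0.11],
    [1,0,0,-0.005,0,0,-0.11],
    [1,0,0,-0.005,0,0,-0.11],
    [1,0,0,-0.005,0,0,-0.11],
    [1,0,0,-0.005,0,0,-0.11],
    [1,0,0,-0.005,0,0,-0.11],
  ],
)

```text
t: 1.6
ee_pos: [0.2377, -0.4681, 0.3542]
ee_rot: [2.217, 2.225, -0.0]
contact_force: [-0.1, -0.0, -0.1]
finger_gap: 0.997
grip_force: 0.0
```

Call:
jog_arm(
  plan=[
    [1,0.026,0.03,0,0,0,0],
    [1,0.026,0.03,0,0,0,0],
    [1,0.026,0.03,0,0,0,0],
    [1,0.026,0.03,0,0,0,0],
    [1,0.026,0.03,0,0,0,0],
    [1,0.026,0.03,0,0,0,0],
    [1,0.026,0.03,0,0,0,0],
    [1,0.026,0.03,0,0,0,0],
    [1,0.026,0.03,0,0,0,0],
    [1,0,0,0,0,0,0],
  ],
)

```text
t: 2.6
ee_pos: [0.5104, -0.2313, 0.3533]
ee_rot: [-2.216, -2.225, -0.001]
contact_force: [1.1, -0.5, -0.7]
finger_gap: 0.998
grip_force: 0.0
```

Call:
jog_arm(
  plan=[
    [1,0,0.01,0,0,0,0],
    [1,0,0,0,0,0,0],
    [1,0,0,0,0,0,0],
  ],
)

```text
t: 2.9
ee_pos: [0.5176, -0.2353, 0.3539]
ee_rot: [-2.224, -2.219, 0.0]
contact_force: [-0.1, -0.1, -0.8]
finger_gap: 1.0
grip_force: 0.0
```

```bash
python3 - <<'E'
from h import *
s=robot.state();print(s["t"],s["ee_pos"],Ro.from_rotvec(s["ee_rot"]).as_matrix().round(3).tolist(),s["joints"],s["contact_force"])
c=cam("wrist"); im,D=robot.read_camera("wrist"); cv2.imwrite("pics/w1.png",im); np.savez("w1.npz",D=D,R=c[3],t=c[4])
analyse(im,D,cloud("wrist",D,c))
E
```

```text
2.9 [ 0.51755844 -0.23527428  0.35385436] [[0.002, 1.0, -0.0], [1.0, -0.002, -0.0], [-0.0, -0.0, -1.0]] [-4.91516940e-01  1.70561293e-01  1.17467291e+00 -2.62691915e-04
  1.79645297e+00 -4.89272081e-01] [-0.12950559 -0.08009923 -0.75028341]
bluetop 4181 (array([ 556.3, -135.3]), array([162.5,  56.5]), 'long axis ang from y:', np.float32(-1.5087)) z pct [0.1296 0.1436 0.145 ]
blueall 24560 (array([ 549.9, -243.3]), array([193.2, 271.3]), 'long axis ang from y:', np.float32(0.0621)) z pct [0.1018 0.1039 0.1444]
body 14257 (array([ 557.7, -225.6]), array([298.4, 298.4]), 'long axis ang from y:', np.float32(-1.5523)) z pct [0.0786 0.081  0.0997]
```

View pics/w1.png

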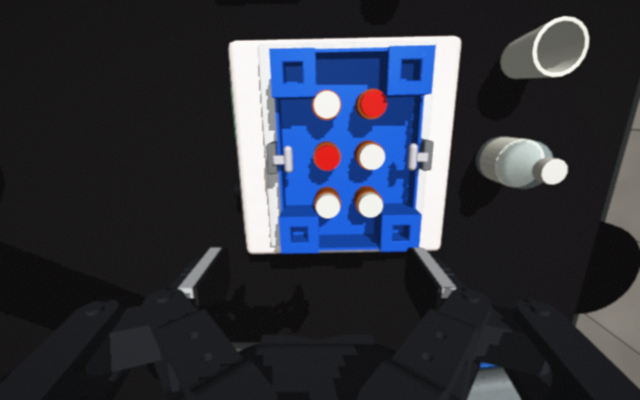

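The wrist view shows the tray's sockets at pixels (293,72), (411,69), (299,234) and (402,232), and six loose jars inside the tray. I'll take a second view from nearer and fit the corner blocks in both.

Call:
jog_arm(
  plan=[
    [1,0.035,0.01,0,0,0,0],
    [1,0.035,0.01,0,0,0,0],
    [1,0,0,0,0,0,0],
    [1,0,0,0,0,0,0],
  ],
)

```text
t: 3.35
ee_pos: [0.5377, -0.1646, 0.3542]
ee_rot: [2.222, 2.22, -0.0]
contact_force: [-0.2, -0.1, 1.2]
finger_gap: 0.999
grip_force: 0.0
```

```bash
cat >> h.py <<'E'
from scipy.optimize import minimize
def fit_tray(im,D,W,x0=(.55,-.197,.018)):
    hsv=cv2.cvtColor(im,cv2.COLOR_BGR2HSV).astype(int)
    m=(D>0)&(abs(hsv[...,0]-110)<14)&(hsv[...,1]>120)&(W[...,2]>.136)&(W[...,2]<.150)
    P=W[m]; w=(D[m]/.3)**2   # equal area per point
    def cost(p,blur=.0012,ret=0):
        c,s=np.cos(p[2]),np.sin(p[2]); d=P[:,:2]-p[:2]
        x=d[:,0]*c+d[:,1]*s; y=-d[:,0]*s+d[:,1]*c
        u=np.maximum(abs(abs(x)-.052),abs(abs(y)-.077))
        sg=lambda v:1/(1+np.exp(-np.clip(v/blur,-40,40)))
        return -np.sum(w*(sg(.020-u)*sg(u-.0085)-.5))/w.sum()
    best=None
    for b in(.004,.0012):
        r=minimize(cost,x0,args=(b,),method="Nelder-Mead",options=dict(initial_simplex=np.array(x0)+np.array([[0,0,0],[.012,0,0],[0,.012,0],[0,0,.03]])*(b/.004)));x0=r.x
    print("tray",r.x.round(4),"cost",round(r.fun,3),"n",len(P),"z",np.median(P[:,2]).round(4)); return r.x
E
python3 - <<'E'
from h import *
for n in("top","scene"):
    D=np.load(n+"0.npy");im=cv2.imread(f"pics/{n}0.png");fit_tray(im,D,cloud(n,D))
z=np.load("w1.npz");m=list(cam("wrist"));m[3]=z["R"];m[4]=z["t"]
fit_tray(cv2.imread("pics/w1.png"),z["D"],cloud("wrist",z["D"],m))
s=robot.state();print(s["ee_pos"])
c=cam("wrist"); im,D=robot.read_camera("wrist"); cv2.imwrite("pics/w2.png",im)
W=cloud("wrist",D,c);fit_tray(im,D,W); np.save("w2W.npy",W)
# shaker body top (white, z~.08): straight-edge box
hsv=cv2.cvtColor(im,cv2.COLOR_BGR2HSV).astype(int)
k=(D>0)&(hsv[...,1]<60)&(hsv[...,2]>110)&(W[...,2]>.07)&(W[...,2]<.105)&(abs(W[...,0]-.55)<.16)&(abs(W[...,1]+.197)<.16)
P=W[k];a=.018;Rm=np.array([[np.cos(a),np.sin(a)],[-np.sin(a),np.cos(a)]])
q=P[:,:2]@Rm.T;pc=np.percentile(q,[.3,99.7],axis=0);print("body box",pc,"size",pc[1]-pc[0],"centre",Rm.T@pc.mean(0),np.percentile(P[:,2],[10,50,90]))
E
```

```text
tray [ 0.549  -0.2025  0.0149] cost -0.271 n 1180 z 0.143
tray [ 0.5522 -0.2055  0.0169] cost -0.272 n 1697 z 0.1433
tray [ 0.5478 -0.2056  0.0168] cost -0.268 n 6891 z 0.1436
[ 0.53772429 -0.16463369  0.35416562]
tray [ 0.548  -0.2049  0.0163] cost -0.263 n 5866 z 0.1435
body box [[ 0.41995977 -0.34230163]
 [ 0.66611368 -0.09710977]] size [0.24615391 0.24519186] centre [ 0.54690325 -0.20989597] [0.07909243 0.08099139 0.09905175]
```

Call:
jog_arm(
  plan=[
    [1,0.04,-0.003,0,0,0,0],
    [1,0.04,-0.003,0,0,0,0],
    [1,0.04,-0.003,0,0,0,0],
    [1,0.04,-0.003,0,0,0,0],
    [1,0.04,-0.003,0,0,0,0],
    [1,0.04,-0.003,0,0,0,0],
    [1,0.04,-0.003,0,0,0,0],
    [1,0.04,-0.003,0,0,0,0],
    [1,0.04,-0.003,0,0,0,0],
    [1,0,0,0,0,0,0],
  ],
)

```text
t: 4.4
ee_pos: [0.511, 0.198, 0.3536]
ee_rot: [-2.219, -2.223, -0.0]
contact_force: [-0.4, 0.1, 0.7]
finger_gap: 0.999
grip_force: 0.0
```

Call:
jog_arm(
  plan=[
    [1,0,0,0,0,0,0],
    [1,0,0,0,0,0,0],
  ],
)

```text
t: 4.6
ee_pos: [0.5118, 0.194, 0.3539]
ee_rot: [2.225, 2.218, -0.0]
contact_force: [-0.2, 1.2, 0.4]
finger_gap: 0.999
grip_force: 0.0
```

```bash
cat >> h.py <<'E'
def fit_carrier(im,D,W):
    hsv=cv2.cvtColor(im,cv2.COLOR_BGR2HSV).astype(int);H,S,V=[hsv[...,i] for i in range(3)]
    near=(D>0)&(abs(W[...,0]-.505)<.13)&(abs(W[...,1]-.24)<.14)
    o=near&(H>3)&(H<20)&(S>150)&(W[...,2]>.012)&(W[...,2]<.05); print("carrier",o.sum(),rect(W[o]))
    h=near&(S<70)&(V>80)&(W[...,2]>.1)&(W[...,2]<.12); P=W[h]; print("handle",len(P),rect(P),P.mean(0).round(4),"z",np.percentile(P[:,2],[10,50,90]).round(4))
    for n in("jar_a","jar_b"):
        for d in robot.trace("wrist",n)[:3]:
            k=d["mask"]&near
            if k.sum()>30:
                Q=W[k];zt=np.percentile(Q[:,2],90);print(n,round(d["p"],2),Q[Q[:,2]>zt-.006].mean(0).round(4),round(zt,4))
E
python3 - <<'E'
from h import *
s=robot.state();print(s["ee_pos"])
c=cam("wrist"); im,D=robot.read_camera("wrist"); cv2.imwrite("pics/w3.png",im)
fit_carrier(im,D,cloud("wrist",D,c))
E
```

```text
[0.51179651 0.19403178 0.35391788]
carrier 3587 (array([502.5, 240.4]), array([194.6, 144.3]), 'long axis ang from y:', np.float32(-0.1082))
handle 740 (array([502.5, 240.8]), array([69.2, 11.9]), 'long axis ang from y:', np.float32(-0.1095)) [0.5028 0.2418 0.1094] z [0.108  0.1095 0.1105]
jar_a 0.87 [0.445  0.1016 0.056 ] 0.0569
jar_a 0.72 [0.5081 0.3042 0.0842] 0.0852
jar_b 0.87 [0.445  0.1016 0.056 ] 0.0569
jar_b 0.72 [0.5081 0.3042 0.0842] 0.0852
```

View pics/w3.png

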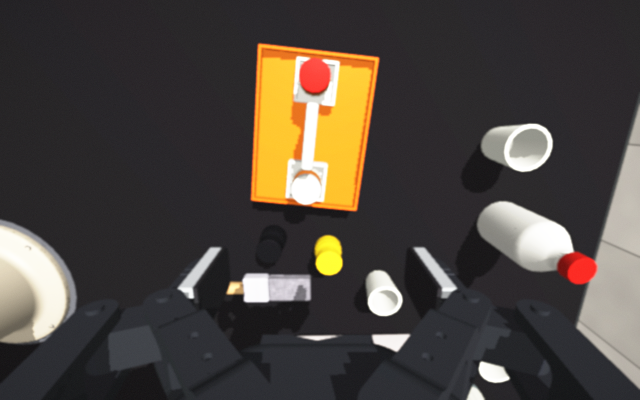

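The carrier shows at pixels (255-378, 45-210), with its handle centre near (310,135). The jars sit upright in their wells at (315,75) and (305,185). Now I'll move over the handle and align with it.

Call:
jog_arm(
  plan=[
    [1,0.023,-0.0045,0,0,0,0],
    [1,0.0238,-0.0048,0,0,0,0.053],
    [1,0,0,0.03,0,0,0.053],
    [1,0,0,0.03,0,0,0],
    [1,0,0,0,0,0,0],
    [1,0,0,0,0,0,0],
  ],
)

```text
t: 5.35
ee_pos: [0.5023, 0.2418, 0.2945]
ee_rot: [2.338, 2.098, -0.0]
contact_force: [0.2, -0.1, 0.1]
finger_gap: 1.0
grip_force: 0.0
```

```bash
python3 - <<'E'
from h import *
s=robot.state();print(s["ee_pos"],s["ee_rot"])
c=cam("wrist"); im,D=robot.read_camera("wrist"); cv2.imwrite("pics/w4.png",im)
fit_carrier(im,D,cloud("wrist",D,c))
R=Ro.from_rotvec(s["ee_rot"]).as_matrix();print("toolx yaw-90:",np.arctan2(R[1,0],R[0,0])-np.pi/2)
E
```

```text
[0.50231933 0.24182676 0.29449285] [ 2.33789411e+00  2.09845908e+00 -4.40403355e-04]
carrier 4075 (array([502.4, 240.4]), array([193.4, 144.4]), 'long axis ang from y:', np.float32(-0.1088))
handle 973 (array([502.7, 241.1]), array([69.3, 11.6]), 'long axis ang from y:', np.float32(-0.1127)) [0.5028 0.2434 0.1092] z [0.1078 0.1094 0.1103]
jar_a 0.94 [0.4973 0.1797 0.0844] 0.0849
jar_a 0.85 [0.4447 0.1017 0.0553] 0.0561
jar_a 0.72 [0.5082 0.3049 0.0842] 0.0852
jar_b 0.94 [0.4973 0.1797 0.0844] 0.0849
jar_b 0.85 [0.4447 0.1017 0.0553] 0.0561
jar_b 0.72 [0.5082 0.3049 0.0842] 0.0852
toolx yaw-90: -0.10783763112534106
```

Call:
jog_arm(
  plan=[
    [1,0,0,0.03,0,0,0],
    [1,0,0,0.03,0,0,0],
    [1,0,0,0.03,0,0,0],
    [1,0,0,0.03,0,0,0],
    [1,0,0,0.0265,0,0,0],
    [1,0,0,0,0,0,0],
    [1,0,0,0,0,0,0],
  ],
)

```text
t: 6.2
ee_pos: [0.5028, 0.2426, 0.149]
ee_rot: [2.337, 2.099, 0.002]
contact_force: [-0.1, 0.4, 0.4]
finger_gap: 0.999
grip_force: 0.0
```

Call:
jog_arm(
  plan=[
    [0,0,0,0,0,0,0],
    [0,0,0,0,0,0,0],
    [0,0,0,0,0,0,0],
    [0,0,0,0,0,0,0],
    [0,0,0,0,0,0,0],
    [0,0,0,0,0,0,0],
    [0,0,0,0,0,0,0],
    [0,0,0,0,0,0,0],
  ],
  grip_force=60,
)

```text
t: 7.0
ee_pos: [0.5024, 0.2424, 0.1476]
ee_rot: [2.337, 2.099, 0.001]
contact_force: [3.4, 0.7, 0.5]
finger_gap: 0.131
grip_force: 59.8
```

Call:
jog_arm(
  plan=[
    [0,0,0,-0.005,0,0,0],
    [0,0,0,-0.01,0,0,0],
    [0,0,0,-0.015,0,0,0],
    [0,0,0,-0.02,0,0,0],
    [0,0,0,-0.02,0,0,0],
    [0,0,0,-0.02,0,0,0],
    [0,0,0,-0.02,0,0,0],
    [0,0,0,-0.02,0,0,0],
    [0,0,0,-0.02,0,0,0],
    [0,0,0,-0.02,0,0,0],
  ],
)

```text
t: 8.0
ee_pos: [0.5017, 0.2424, 0.3192]
ee_rot: [2.337, 2.1, 0.0]
contact_force: [-0.4, 0.5, -5.6]
finger_gap: 0.13
grip_force: 58.9
```

Call:
jog_arm(
  plan=[
    [0,0,0,-0.015,0,0,0],
    [0,0,0,-0.01,0,0,0],
    [0,0,0,-0.005,0,0,0],
    [0,0,0,0,0,0,0],
    [0,0,0,0,0,0,0],
    [0,0,0,0,0,0,0],
  ],
)

```text
t: 8.6
ee_pos: [0.502, 0.2424, 0.3462]
ee_rot: [-2.337, -2.099, 0.003]
contact_force: [-0.4, 0.5, -6.4]
finger_gap: 0.131
grip_force: 58.9
```

```bash
python3 - <<'E'
from h import *
s=robot.state();print(s)
im,D=robot.read_camera("scene"); cv2.imwrite("pics/s1.png",im)
c=cam("wrist"); im,D=robot.read_camera("wrist"); cv2.imwrite("pics/w5.png",im)
W=cloud("wrist",D,c)
for d in robot.trace("wrist","carrier")[:1]:print(d["p"],d["extent"])
hsv=cv2.cvtColor(im,cv2.COLOR_BGR2HSV).astype(int);o=(D>0)&(hsv[...,0]>3)&(hsv[...,0]<20)&(hsv[...,1]>150)&(D<.4)
P=W[o];A=np.c_[P[:,:2],np.ones(len(P))];print(len(P),rect(P),np.linalg.lstsq(A,P[:,2],rcond=None)[0],np.percentile(P[:,2],[5,50,95]))
E
```

```text
{'t': 8.6, 'joints': array([ 3.83601348e-01,  1.39633355e-01,  1.22396922e+00, -1.04853995e-04,
        1.78001982e+00,  4.90604299e-01]), 'qd': array([-0.0013367 , -0.00308749, -0.00306785,  0.00123671, -0.00089899,
       -0.00199242]), 'tau': array([ 7.01193523e-03, -4.53693616e+01, -3.93748391e+01, -2.29475379e-02,
        1.89951668e-02,  2.04255002e-04]), 'ee_pos': array([0.50196624, 0.24235987, 0.34621903]), 'ee_rot': array([-2.33663464, -2.09904437,  0.00305129]), 'contact_force': array([-0.40282193,  0.51506535, -6.37380343]), 'torque': array([0.02559284, 0.0114296 , 0.03823299]), 'grip_force': 58.913310170173645, 'finger_gap': 0.13111240771417312}
0.83 [193.4, 66.8, 443.5, 337.5]
11669 (array([505.3, 278.9]), array([187.1, 333.5]), 'long axis ang from y:', np.float32(1.4634)) [-0.08891717 -0.47747386  0.40061972] [0.00186446 0.22332045 0.23531918]
```

View pics/w5.png

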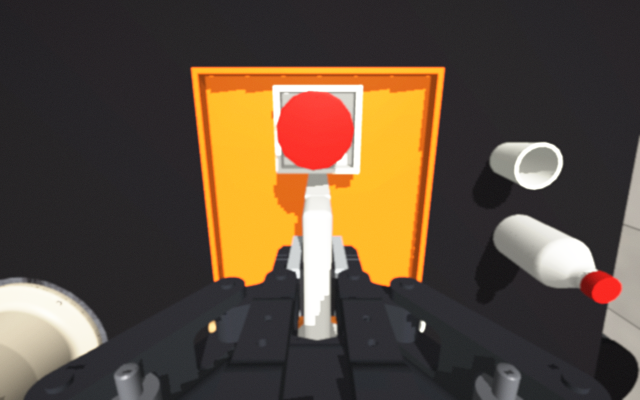

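```bash
cat >> h.py <<'E'
def held(im,D):
    # carrier in the tool frame from wrist depth
    m=robot.camera_model("wrist");T=np.array(m["T_tool_cam"]);f=200/np.tan(np.radians(m["fovy"])/2)
    v,u=np.mgrid[:400,:640];P=np.stack([(u-m["cx"])/f*D,(v-m["cy"])/f*D,D],-1)@T[:3,:3].T+T[:3,3]
    hsv=cv2.cvtColor(im,cv2.COLOR_BGR2HSV).astype(int)
    o=(D>0)&(hsv[...,0]>3)&(hsv[...,0]<20)&(hsv[...,1]>150)&(P[...,2]<.14)&(P[...,2]>.09)
    Q=P[o]; zr=np.percentile(Q[:,2],3); rim=Q[Q[:,2]<zr+.004]; flo=Q[Q[:,2]>np.median(Q[:,2])-.002]
    flo=flo[flo[:,2]<np.median(flo[:,2])+.004]
    c=np.linalg.lstsq(np.c_[flo[:,:2],np.ones(len(flo))],flo[:,2],rcond=None)[0]
    print("n",len(Q),"floor plane",c.round(4),"rim z",zr.round(4))
    for xl,xh in((.045,.06),(.06,.075),(.075,.09)):
        b=rim[(rim[:,0]>xl)&(rim[:,0]<xh)]
        if len(b): print("x~",(xl+xh)/2,"y",np.percentile(b[:,1],[1,99]).round(4),"mid",np.percentile(b[:,1],[1,99]).mean().round(4))
    e=rim[abs(rim[:,1])<.06]
    far=[np.percentile(e[(e[:,1]>a)&(e[:,1]<a+.02)][:,0],98).round(4) for a in(-.06,-.04,-.02,0,.02,.04)]; print("far edge x",far)
E
python3 - <<'E'
from h import *
im,D=robot.read_camera("wrist");held(im,D)
E
```

```text
n 10706 floor plane [ 0.0004 -0.0027  0.1235] rim z 0.1111
x~ 0.0525 y [-0.073   0.0709] mid -0.001
x~ 0.0675 y [-0.0731  0.0711] mid -0.001
x~ 0.08249999999999999 y [-0.073   0.0711] mid -0.0009
far edge x [np.float64(0.095), np.float64(0.095), np.float64(0.095), np.float64(0.095), np.float64(0.095), np.float64(0.0949)]
```

Call:
jog_arm(
  plan=[
    [0,-0.004,0,0,0,0,-0.025],
    [0,-0.01,0,0,0,0,-0.025],
    [0,-0.016,0,0,0,0,-0.025],
    [0,-0.02,0.002,0,0,0,-0.025],
    [0,-0.025,0.0025,0,0,0,-0.025],
    [0,-0.025,0.0025,0,0,0,0],
    [0,-0.025,0.0025,0,0,0,0],
    [0,-0.025,0.0025,0,0,0,0],
    [0,-0.025,0.0025,0,0,0,0],
    [0,-0.025,0.0025,0,0,0,0],
  ],
)

```text
t: 9.8
ee_pos: [0.5183, 0.0417, 0.3474]
ee_rot: [2.201, 2.241, -0.0]
contact_force: [0.2, -0.6, -6.1]
finger_gap: 0.133
grip_force: 58.9
```

Call:
jog_arm(
  plan=[
    [0,-0.025,0.0025,0,0,0,0],
    [0,-0.025,0.0025,0,0,0,0],
    [0,-0.025,0.0025,0,0,0,0],
    [0,-0.025,0.0025,0,0,0,0],
    [0,-0.025,0.0025,0,0,0,0],
    [0,-0.025,0.0025,0,0,0,0],
    [0,-0.025,0.0025,0,0,0,0],
    [0,-0.022,0.0025,0,0,0,0],
    [0,-0.016,0.0025,0,0,0,0],
    [0,-0.01,0,0,0,0,0],
  ],
)

```text
t: 10.8
ee_pos: [0.545, -0.181, 0.347]
ee_rot: [-2.202, -2.24, 0.0]
contact_force: [-0.2, -0.6, -6.1]
finger_gap: 0.131
grip_force: 58.9
```

Call:
jog_arm(
  plan=[
    [0,-0.004,0,0,0,0,0],
    [0,0,0,0,0,0,0],
    [0,0,0,0,0,0,0],
    [0,0,0,0,0,0,0],
    [0,0,0,0,0,0,0],
  ],
)

```text
t: 11.3
ee_pos: [0.545, -0.1833, 0.3475]
ee_rot: [2.2, 2.242, 0.0]
contact_force: [0.4, -0.3, -5.6]
finger_gap: 0.131
grip_force: 58.9
```

```bash
cat >> h.py <<'E'
def go(tx=.549,ty=-.2035,yaw=.0163):
    s=robot.state();R=Ro.from_rotvec(s["ee_rot"]).as_matrix();d=np.array([tx,ty,s["ee_pos"][2]])-s["ee_pos"]
    print("t",round(s["t"],2),"pos",s["ee_pos"].round(4),"yaw",round(np.arctan2(R[1,0],R[0,0])-np.pi/2,4),"tilt",R[:,2].round(4),"tool shift",(R.T@d).round(4),"rz",round(-(yaw-(np.arctan2(R[1,0],R[0,0])-np.pi/2)),4),"F",s["contact_force"].round(2),"M",s["torque"].round(3))
E
python3 - <<'E'
from h import *
go()
im,D=robot.read_camera("wrist");held(im,D)
W=np.load("w2W.npy");g=(abs(W[...,0]-.548)<.04)&(abs(W[...,1]+.205)<.06);print("inner top z",np.percentile(W[g][:,2],99.5))
E
```

```text
t 11.3 pos [ 0.545  -0.1833  0.3475] yaw 0.0188 tilt [ 2.e-04 -0.e+00 -1.e+00] tool shift [-0.0203  0.0036  0.    ] rz 0.0025 F [ 0.43 -0.31 -5.58] M [-0.032 -0.051  0.034]
n 12201 floor plane [ 0.0002 -0.0026  0.1235] rim z 0.111
x~ 0.0525 y [-0.0732  0.0711] mid -0.0011
x~ 0.0675 y [-0.0732  0.071 ] mid -0.0011
x~ 0.08249999999999999 y [-0.073  0.071] mid -0.001
far edge x [np.float64(0.0951), np.float64(0.0951), np.float64(0.0952), np.float64(0.0951), np.float64(0.095), np.float64(0.0951)]
inner top z 0.3825717745553256
```

Call:
jog_arm(
  plan=[
    [0,-0.006,0.001,0,0,0,0.0025],
    [0,-0.008,0.0016,0.005,0,0,0],
    [0,-0.0063,0.001,0.01,0,0,0],
    [0,0,0,0.012,0,0,0],
    [0,0,0,0.012,0,0,0],
    [0,0,0,0.008,0,0,0],
    [0,0,0,0.002,0,0,0],
    [0,0,0,0,0,0,0],
    [0,0,0,0,0,0,0],
    [0,0,0,0,0,0,0],
  ],
)

```text
t: 12.35
ee_pos: [0.5491, -0.2041, 0.2992]
ee_rot: [2.203, 2.238, 0.001]
contact_force: [0.1, -0.6, -5.7]
finger_gap: 0.129
grip_force: 58.9
```

```bash
python3 - <<'E'
from h import *
go()
im,D=robot.read_camera("scene");cv2.imwrite("pics/s2.png",cv2.resize(im[170:370,130:340],None,fx=2.8,fy=2.8,interpolation=2))
E
```

```text
t 12.35 pos [ 0.5491 -0.2041  0.2992] yaw 0.0156 tilt [ 1.3e-03 -6.0e-04 -1.0e+00] tool shift [ 0.0006 -0.0001 -0.    ] rz -0.0007 F [ 0.12 -0.62 -5.73] M [0.049 0.036 0.009]
```

View pics/s2.png

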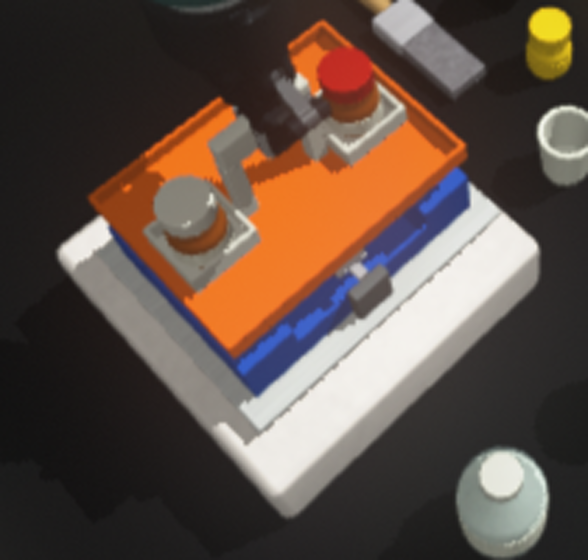

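The carrier hangs level over the tray, with both jars upright at crop pixels (345,75) and (185,210). I'll start feeling downwards.

Call:
jog_arm(
  plan=[
    [0,0.0005,0,0.002,0,0,0],
    [0,0,0,0.002,0,0,0],
    [0,0,0,0.002,0,0,0],
    [0,0,0,0.001,0,0,0],
    [0,0,0,0.001,0,0,0],
    [0,0,0,0,0,0,0],
    [0,0,0,0,0,0,0],
  ],
)

```text
t: 13.1
ee_pos: [0.5489, -0.2036, 0.2905]
ee_rot: [2.204, 2.239, 0.0]
contact_force: [-0.2, 0.0, -5.6]
finger_gap: 0.13
grip_force: 58.9
```

Call:
jog_arm(
  plan=[
    [0,0,0,0.001,0,0,0],
    [0,0,0,0.001,0,0,0],
    [0,0,0,0,0,0,0],
  ],
)

```text
t: 13.4
ee_pos: [0.5489, -0.2036, 0.2882]
ee_rot: [-2.204, -2.238, 0.0]
contact_force: [-0.5, 0.2, -6.1]
finger_gap: 0.129
grip_force: 58.9
```

Call:
jog_arm(
  plan=[
    [0,0,0,0.0005,0,0,0],
    [0,0,0,0.0005,0,0,0],
    [0,0,0,0,0,0,0],
  ],
)

```text
t: 13.7
ee_pos: [0.5489, -0.2036, 0.2873]
ee_rot: [-2.204, -2.239, 0.0]
contact_force: [-0.7, -0.8, -5.1]
finger_gap: 0.131
grip_force: 58.9
```

Call:
jog_arm(
  plan=[
    [0,0,0,0.001,0,0,0],
    [0,0,0,0.001,0,0,0],
    [0,0,0,0,0,0,0],
  ],
)

```text
t: 14.0
ee_pos: [0.5488, -0.2036, 0.2852]
ee_rot: [-2.204, -2.238, 0.0]
contact_force: [-0.8, -0.2, -5.3]
finger_gap: 0.132
grip_force: 58.9
```

Call:
jog_arm(
  plan=[
    [0,0,0,0.001,0,0,0],
    [0,0,0,0.001,0,0,0],
    [0,0,0,0,0,0,0],
  ],
)

```text
t: 14.3
ee_pos: [0.5488, -0.2036, 0.2832]
ee_rot: [-2.204, -2.238, 0.0]
contact_force: [-0.3, 1.1, -5.9]
finger_gap: 0.135
grip_force: 58.9
```

Call:
jog_arm(
  plan=[
    [0,0,0,0.001,0,0,0],
    [0,0,0,0,0,0,0],
  ],
)

```text
t: 14.5
ee_pos: [0.549, -0.2036, 0.2827]
ee_rot: [2.204, 2.238, 0.001]
contact_force: [0.7, -0.9, -4.6]
finger_gap: 0.129
grip_force: 59.0
```

The lugs have dropped in with no side force. Next I press past the catches in 1 mm rows.

Call:
jog_arm(
  plan=[
    [0,0,0,0.001,0,0,0],
    [0,0,0,0.001,0,0,0],
    [0,0,0,0,0,0,0],
  ],
)

```text
t: 14.8
ee_pos: [0.5492, -0.2037, 0.2822]
ee_rot: [2.202, 2.237, 0.002]
contact_force: [-0.3, 1.4, 5.9]
finger_gap: 0.132
grip_force: 60.6
```

Call:
jog_arm(
  plan=[
    [0,0,0,0.001,0,0,0],
    [0,0,0,0.001,0,0,0],
    [0,0,0,0,0,0,0],
  ],
)

```text
t: 15.1
ee_pos: [0.5496, -0.2037, 0.2814]
ee_rot: [2.2, 2.235, 0.004]
contact_force: [-1.4, 0.9, 8.7]
finger_gap: 0.13
grip_force: 61.3
```

Call:
jog_arm(
  plan=[
    [0,0,0,0.001,0,0,0],
    [0,0,0,0.001,0,0,0],
    [0,0,0,0,0,0,0],
  ],
)

```text
t: 15.4
ee_pos: [0.549, -0.2039, 0.2775]
ee_rot: [2.203, 2.237, 0.0]
contact_force: [-0.2, -0.9, -0.5]
finger_gap: 0.131
grip_force: 59.9
```

Call:
jog_arm(
  plan=[
    [0,0,0,0.001,0,0,0],
    [0,0,0,0.001,0,0,0],
    [0,0,0,0,0,0,0],
  ],
)

```text
t: 15.7
ee_pos: [0.5486, -0.2035, 0.2724]
ee_rot: [-2.202, -2.237, 0.002]
contact_force: [1.5, -0.9, -9.3]
finger_gap: 0.135
grip_force: 58.5
```

Call:
jog_arm(
  plan=[
    [0,0,0,0.001,0,0,0],
    [0,0,0,0.001,0,0,0],
    [0,0,0,0,0,0,0],
  ],
)

```text
t: 16.0
ee_pos: [0.5487, -0.2035, 0.2724]
ee_rot: [-2.204, -2.238, 0.001]
contact_force: [-1.4, 0.5, -2.0]
finger_gap: 0.132
grip_force: 59.3
```

Call:
jog_arm(
  plan=[
    [0,0,0,0.001,0,0,0],
    [0,0,0,0,0,0,0],
  ],
)

```text
t: 16.2
ee_pos: [0.5487, -0.2036, 0.2723]
ee_rot: [2.204, 2.238, 0.0]
contact_force: [-3.5, 0.7, 2.9]
finger_gap: 0.133
grip_force: 60.3
```

Call:
jog_arm(
  plan=[
    [0,0,0,0.001,0,0,0],
    [0,0,0,0.001,0,0,0],
    [0,0,0,0,0,0,0],
  ],
)

```text
t: 16.5
ee_pos: [0.5488, -0.2036, 0.2723]
ee_rot: [2.203, 2.237, 0.001]
contact_force: [-7.3, 3.3, 11.0]
finger_gap: 0.129
grip_force: 61.8
```

```bash
python3 - <<'E'
from h import *
go();im,D=robot.read_camera("wrist");held(im,D)
E
```

```text
t 16.5 pos [ 0.5488 -0.2036  0.2723] yaw 0.0155 tilt [ 0.0022 -0.0011 -1.    ] tool shift [0.0001 0.0002 0.    ] rz -0.0008 F [-7.33  3.29 11.  ] M [ 0.636  1.681 -0.01 ]
n 35098 floor plane [-0.0025  0.0031  0.1237] rim z 0.1113
x~ 0.0525 y [-0.0725  0.0702] mid -0.0012
x~ 0.0675 y [-0.0727  0.0701] mid -0.0013
x~ 0.08249999999999999 y [-0.0726  0.0702] mid -0.0012
far edge x [np.float64(0.095), np.float64(0.095), np.float64(0.095), np.float64(0.095), np.float64(0.095), np.float64(0.095)]
```

The carrier is home and level. I'll ease off the press, open the fingers and retreat straight up.

Call:
jog_arm(
  plan=[
    [0,0,0,-0.002,0,0,0],
    [0,0,0,-0.001,0,0,0],
    [0,0,0,0,0,0,0],
    [0.5,0,0,0,0,0,0],
    [0.5,0,0,0,0,0,0],
    [0.5,0,0,0,0,0,0],
    [0.6,0,0,0,0,0,0],
    [0.6,0,0,0,0,0,0],
  ],
)

```text
t: 17.35
ee_pos: [0.549, -0.2037, 0.2725]
ee_rot: [2.204, 2.238, 0.0]
contact_force: [-0.3, -0.2, 0.1]
finger_gap: 0.594
grip_force: 0.0
```

Call:
jog_arm(
  plan=[
    [0.6,0,0,-0.005,0,0,0],
    [0.6,0,0,-0.01,0,0,0],
    [0.6,0,0,-0.02,0,0,0],
    [0.6,0,0,-0.02,0,0,0],
    [0.6,0,0,-0.02,0,0,0],
    [0.6,0,0,-0.02,0,0,0],
    [0.6,0,0,-0.02,0,0,0],
    [0.6,0,0,-0.01,0,0,0],
    [0.6,0,0,0,0,0,0],
    [0.6,0,0,0,0,0,0],
  ],
)

```text
t: 18.35
ee_pos: [0.5489, -0.2036, 0.3968]
ee_rot: [-2.204, -2.238, 0.0]
contact_force: [1.1, -0.6, -0.3]
finger_gap: 0.595
grip_force: 0.0
```

```bash
python3 - <<'E'
from h import *
go()
c=cam("wrist");im,D=robot.read_camera("wrist");W=cloud("wrist",D,c)
hsv=cv2.cvtColor(im,cv2.COLOR_BGR2HSV).astype(int);H,S,V=[hsv[...,i] for i in range(3)]
near=(D>0)&(abs(W[...,0]-.548)<.1)&(abs(W[...,1]+.205)<.12)
o=near&(H>3)&(H<20)&(S>150)&(W[...,2]>.14)&(W[...,2]<.18);P=W[o];print("carrier",rect(P))
z0=np.median(P[:,2]);F=P[abs(P[:,2]-z0)<.003];print("floor z",z0,"slope",np.linalg.lstsq(np.c_[F[:,:2],np.ones(len(F))],F[:,2],rcond=None)[0])
h=near&(S<70)&(V>80)&(W[...,2]>.222)&(W[...,2]<.245);print("handle top z",np.median(W[h][:,2]),W[h].mean(0))
for d in robot.trace("wrist","jar_a"):
    k=d["mask"]&near
    if k.any(): print("jar top",np.percentile(W[k][:,2],90))
im,D=robot.read_camera("scene");cv2.imwrite("pics/s3.png",im)
E
```

```text
t 18.35 pos [ 0.5489 -0.2036  0.3968] yaw 0.0155 tilt [-7.e-04  2.e-04 -1.e+00] tool shift [ 0.0001  0.0001 -0.    ] rz -0.0008 F [ 1.05 -0.65 -0.3 ] M [0.013 0.015 0.013]
carrier (array([ 547.5, -205.8]), array([143.9, 193.8]), 'long axis ang from y:', np.float32(0.0151))
floor z 0.14881084929261834 slope [ 7.81348618e-04 -2.72483287e-05  1.48271234e-01]
handle top z 0.23434453883089873 [ 0.54753955 -0.2027195   0.23410246]
jar top 0.20987670447975265
jar top 0.20999124326060517
```

View pics/s3.png

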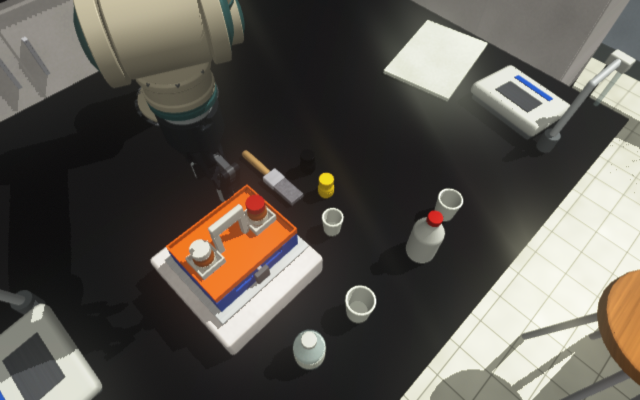

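The carrier sits level on the tray at (235,240), with its handle top at 234 mm (109 + 125) and both jars seated. The gripper is clear and nothing else has moved, so I'm handing in.

```bash
python3 -c "
from workcell import robot
print(robot.sign_off())"
```

```text
the job is handed in; nothing more can be done
None
```

The carrier is stacked on the shaker tray: all four lugs are in, the catches have clicked, it sits level at about 125 mm with both jars upright, and the gripper is released and clear; I handed the job in, and the sign-off gave no verdict.

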